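# Hang the swab caddy on the bench's cleat rail

## Robot

A 7-joint arm with a two-finger parallel gripper is mounted at the origin on the work surface. World frame = base frame: x ahead of the robot, y to its left, z up, the work surface at z = 0. Lengths are in m, angles in rad, forces in N, time in s.
With the tool pointing down it reaches from about 0.4 to 0.875 m from the base axis. Payload 19.3 kg.
Tool frame: the origin (TCP) lies at the very end of the fingers, on their centre line; the grasp point (between the pads) lies 19 mm behind it; z points along the fingers, y is the line along which they close (so a half turn about z gives the same grasp; the last joint's range is limited). The gripper opens to 85 mm and grips with 20 to 120 N. Pads are 22 mm wide; open, the fingers measure 114 mm over their backs; the gripper's body (76 mm by 85 mm) begins 54 mm behind the grasp point. The pads swing forward as they close: fully open they stand 13 mm farther back than shut.
Start: joints at [-1.229, 0.521, -0.036, 1.599, 0.021, 1.021, -0.113], TCP at [0.25, 0.573, 0.231] pointing down, gripper open.
Joint ranges: [-2.91, 2.91], [-0.3, 2.13], [-1.5, 1.42], [0.17, 2.43], [-1.26, 4.41], [0.16, 1.93], [-2.52, 2.52]. Speed limits (rad/s): [1.89, 1.89, 2.39, 2.39, 3.01, 3.01, 3.01].

## Interface

Orientations are given as [roll, pitch, yaw] about the fixed x, y, z axes, in that order (R = Rz(yaw) Ry(pitch) Rx(roll)).
In Python, from workcell import bot gives the robot as it stands.
- The arm moves only by the shell command python3 -m crank 'ROWS' [FORCE]. ROWS is a JSON object of lists of equal length, an entry for each row: "travel": the shift along the world's x, y, z in cm, a list of three; "turn": the turn, a rotation vector about the world's x, y, z in degrees, a list of three; "gripper": the closure, from 0 (fully open) to 1 (shut). A call has exactly 5 rows; each row is the pose to reach, as a shift and turn from the pose commanded when the call began; what a row does not reach only later rows make up. A row lasts 1/10 s, in which the tool goes at most 50 mm and 8.59 degrees, less where a joint would pass 70% of its speed; a pose out of reach is approached as far as the arm can. A call with a gripper value outside its range is refused whole. The fingers move at their own pace and stop on an object; FORCE is the grip in N (left out, the last holds). Time passes only in rows, so rows that repeat a pose let the fingers close, or fill a call up. It gives the time, the measured TCP pose, the force, the opening and the grip force at its end, in the units of the state.
- bot.observe(): the state, without advancing time (a new reading comes with each control period).
- bot.grab_frame(name): name is "side" or "top" or "wrist"; returns a dict with "pixels" (384x512x3 uint8, red, green, blue), "fx", "fy", "cx", "cy" (pixels), "extrinsics" (4x4, takes a point from world to camera coordinates). Camera axes: x right, y down, z forward; pixel columns grow to the right and rows downward; lengths in m; the calibration is good to about 2 mm. A picture is of the moment at which its call begins. There is no depth.
- bot.job_done(): hands the job in; it is judged then, once.
The state is a dict: "clock": time; "qpos": joint angles; "qd": joint speeds; "joint_efforts": joint torques, N m; "position": TCP position; "tool_rot": TCP orientation; "force": force on the tool from outside, world axes, zero at the start; "moment": the same for the moment, N m; "grip_width": finger opening in m; "finger_force": force on a finger pad.
Only numpy, scipy, OpenCV 4.12 (cv2) and the standard library are available. Lean on these libraries where they do the work, as an engineer would, in place of code of your own. Each camera call takes 0.05 s, during which the arm holds its last target. There are 200 camera calls.

## Task

Hang the swab caddy that has the angled strip on its back in the free bay of the cleat rail on the stand: lean its top towards the rail so the strip's rolled edge goes down behind the rail's lip, swing it level and lower it, without letting it fall, until it hangs level and square, its back flat against the rail and its strip locked under the keeper, then let go. The rail's exact height is not known, so feel for it and press on it only gently; do not tip the caddy beyond about 50 degrees, and leave the other things on the bench undisturbed.

Things in the scene. Friction and masses are not known exactly. Their poses are not given: they have to be found in the camera images.
- caddy: The caddy to hang: plain grey tray 80 (x) x 100 (y) x 35 mm high with swabs in it, 0.25 to 0.5 kg, the one with a tall back plate and angled strip. Origin: centre of the underside; x points to its back, z up. Tray spans x -45 to 35. Back plate x 35 to 40, y -50 to 50, z 0 to 94 mm.
- caddy_rib (a point): Grip point on the caddy's carry rib, at caddy x -8, y 0, z 82 mm. The rib is an upright plate 10 mm thick (across y) along x from -41 to +34, its top at z 100 mm: pinch it across y. Axes as the caddy.
- caddy_root (a point): Caddy x 40, y 0, z 90 mm: point on the rear face of the back plate where the angled strip's lower face starts. From here that face slopes down and backwards at 45 degrees for 30 mm; the strip is 4 mm thick (above that face) and 100 mm wide. Hung, this point is at stand x about -2.5 and 2.5 to 3 mm above the lip edge (H). Axes as the caddy.
- caddy_bead (a point): Centre of the strip's rolled edge (bead): a cylinder of 9 mm diameter, 100 mm long along y, at caddy x 64.4, z 72.0 mm. Hung, it lies under the keeper at stand x about 22, about 15 mm below H. Axes as the caddy.
- stand: Fixed steel stand with the cleat rail on its front, 260 mm wide along y. Origin: on the bench under the lip edge, mid-width; x points into the rail (away from where the caddy hangs), z up. Foot plate 8 mm thick, x -25 to 85. The rail is a rigid carriage clamped at an unmeasured height: its lip edge is at H, somewhere from 122 to 146 mm above the bench.
- bay (a point): Lip line in the free bay at the rail's LOWEST setting (stand x 0, y -40, z 122); the real lip is 0 to 24 mm higher. Bevel from x 0 at H down to x 3.5 at H-3.5; foremost point x -2.1. Web below it x -0.5 to 2.5; channel floor at H-36. Rest strip for the back plate: x -2, H-70 to H-86. Bay y -125 (cheek) to 50 (hung tool plate, out to x -27): caddy centre y -70 to -5.
- keeper (a point): Point over the keeper bar, at stand x 26, y -40, z 122, not moving with the rail. The keeper spans x 18 to 34, flat top at H+5, underside H-6, panel behind it to x 41, top H+5. Channel mouth: x 3.5 to 18, wider (to 34) under the keeper. Level, the bead cannot pass; it goes down the mouth with the caddy's top leaning 20 to 35 degrees into the rail, bead centre near x 11.
- plain_caddy: Bystander: a like caddy with the same rib but a low back (60 mm) and no strip. Leave alone.
- tape: Bystander: roll of tape, 60 mm across, 24 mm high; origin at its underside.
- jar: Bystander: small jar, 44 mm across, 55 mm high; origin at its underside.
- driver: Bystander: small screwdriver lying down, 150 mm long.
- solvent: Bystander: white bottle, 64 mm across, 165 mm high; origin at its underside.
- swab_bin: Bystander: open plastic bin 130 x 100 x 50 mm; origin at its underside.
- dispenser: Bystander: solvent dispenser, 56 mm across, 120 mm high; origin at its underside.

How it is judged:
On the way:
1. the caddy, leaning by more than 0.25 rad, has the strip's rolled edge down behind the rail's lip (angle between caddy's own z axis and vertical above 0.25 rad and x of caddy_bead in the frame of stand between 0.004 and 0.03 m and z of caddy_bead in the frame of stand below 0.138 m), for 0.1 s.
At the end, for the whole second after the job is handed in: the caddy hangs still on the rail in the free bay, its strip behind the lip and the bead under the keeper (root point -8 to +2 mm from the lip line, at 121 to 154 mm height), level and square to the rail within 0.09 rad, and released (x of caddy_root in the frame of stand between -0.008 and 0.002 m and z of caddy_root in the frame of stand between 0.121 and 0.154 m and y of caddy in the frame of stand between -0.082 and 0.006 m and x of caddy_bead in the frame of stand above 0.0155 m and angle between caddy's own z axis and vertical below 0.09 rad and angle between the x axis of caddy and the x axis of stand, either way round below 0.09 rad and contact force between caddy and stand above 0.5 N and linear speed of caddy below 0.01 m/s and angular speed of caddy below 0.1 rad/s); the robot touches nothing.
It fails at once if the caddy is pressed hard on the stand (contact forces adding up to more than 30 N) (contact force between caddy and stand above 30 N).
It fails at once if the caddy falls into place: it moves faster than 0.15 m/s while its strip is at the rail (linear speed of caddy above 0.15 m/s and x of caddy_root in the frame of stand above -0.015 m and z of caddy_root in the frame of stand below 0.152 m and x of caddy_bead in the frame of stand below 0.035 m).
It fails at once if the caddy is tipped beyond 0.95 rad (angle between caddy's own z axis and vertical above 0.95 rad).
It fails at once if another thing on the bench is moved more than 30 mm (distance of any of plain_caddy, tape, jar, driver, solvent, swab_bin, dispenser from where it was at the start of the episode above 0.03 m).
It also fails if it takes over 64 s, if anything falls off the work surface, if the arm or the gripper's body presses on something with over 40 N, if the wrist force passes 120 N, or if a joint passes its speed limit or range.

## Working session

There is one attempt and no reset: what is moved stays moved. The work goes in short steps, Python scripts to look and compute and a shell command to move; the robot and the scene stay as the last step left them, time stands still between calls to the robot, and variables do not carry over. Pictures are saved under pics/ and viewed, at most 10 in all, crops included, and the job is handed in when it is done.

```bash
ls; mkdir -p pics
python3 - <<'E'
from workcell import bot
import cv2,json,pickle
s=bot.observe(); print({k:s[k] for k in("clock","position","tool_rot","grip_width","force")})
F={}
for n in("top","side","wrist"):
    f=bot.grab_frame(n);F[n]=f;cv2.imwrite(f"pics/{n}0.png",f["pixels"][:,:,::-1]);print(n,f["fx"],f["fy"],f["cx"],f["cy"]);print(f["extrinsics"])
pickle.dump(F,open("f0.pkl","wb"))
E
```

```text
pics
{'clock': 0.0, 'position': array([0.25004044, 0.57242953, 0.2307009 ]), 'tool_rot': array([-3.14040780e+00,  4.70699355e-05,  2.72979202e+00]), 'grip_width': 0.08543053293917145, 'force': array([-0.24874257, -0.16897662,  0.18191192])}
top 385.2483169671575 385.2483169671575 251.67626224058478 190.22776430112728
[[-0.00873382 -0.9999255   0.00852783  0.03438603]
 [-0.98534462  0.007153   -0.17042537  0.53893524]
 [ 0.17035167 -0.00989132 -0.98533368  1.20914915]
 [ 0.          0.          0.          1.        ]]
side 356.29976703353583 356.29976703353583 255.54672206259698 191.48579961565204
[[ 0.97470638 -0.22306202  0.01381361 -0.52733684]
 [-0.10645095 -0.51772501 -0.84889871  0.16320426]
 [ 0.19650871  0.82595651 -0.52837503  0.97481998]
 [ 0.          0.          0.          1.        ]]
wrist 284.8857573602161 284.8857573602161 258.55044187661196 192.7469795673701
[[ 4.00341730e-01  9.16365848e-01 -3.63899942e-04 -6.24698941e-01]
 [ 8.74653275e-01 -3.81999841e-01  2.98425486e-01 -4.01640004e-02]
 [ 2.73327913e-01 -1.19790461e-01 -9.54432867e-01  3.78586107e-01]
 [ 0.00000000e+00  0.00000000e+00  0.00000000e+00  1.00000000e+00]]
```

View pics/top0.png

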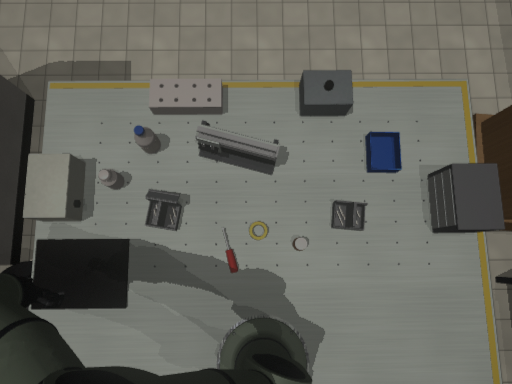

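View pics/side0.png

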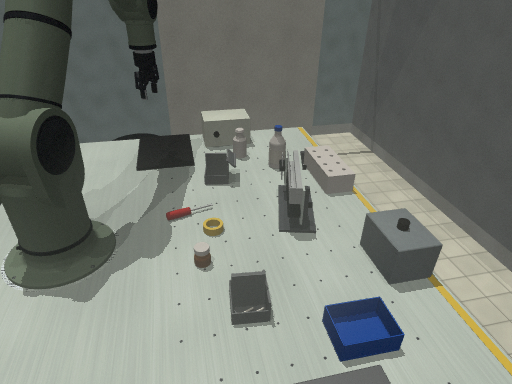

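Top view: the tall-backed caddy is at about (165,210), and the plain caddy is at (348,215). The stand is at about (238,147), tool plate hanging on its left part, and solvent is at (146,140). Next I'll enlarge both views.

Run:
```python
import pickle,cv2,numpy as np
F=pickle.load(open("f0.pkl","rb"))
a=F["top"]["pixels"][115:240,135:290,::-1]; cv2.imwrite("pics/c1.png",cv2.resize(a,None,fx=4.8,fy=4.8,interpolation=cv2.INTER_CUBIC))
b=F["side"]["pixels"][120:240,195:325,::-1]; cv2.imwrite("pics/c2.png",cv2.resize(b,None,fx=5,fy=5,interpolation=cv2.INTER_CUBIC))
```

```text
(no output)
```

View pics/c1.png

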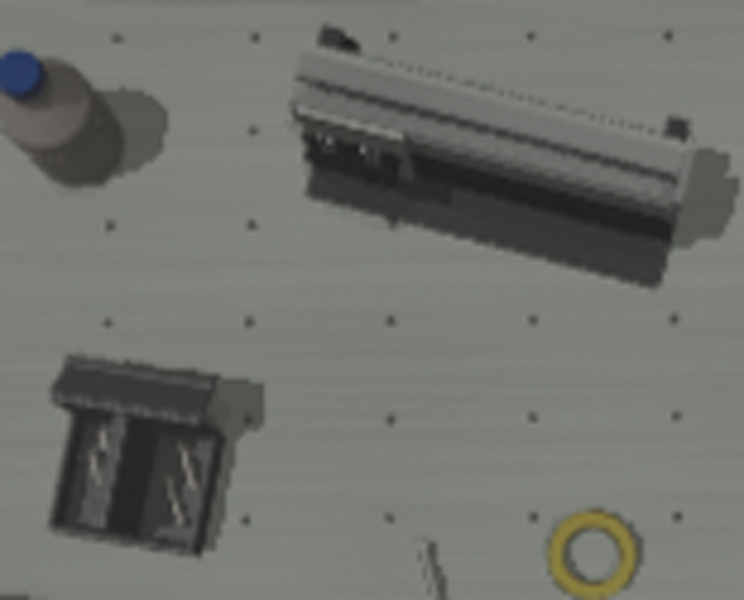

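View pics/c2.png

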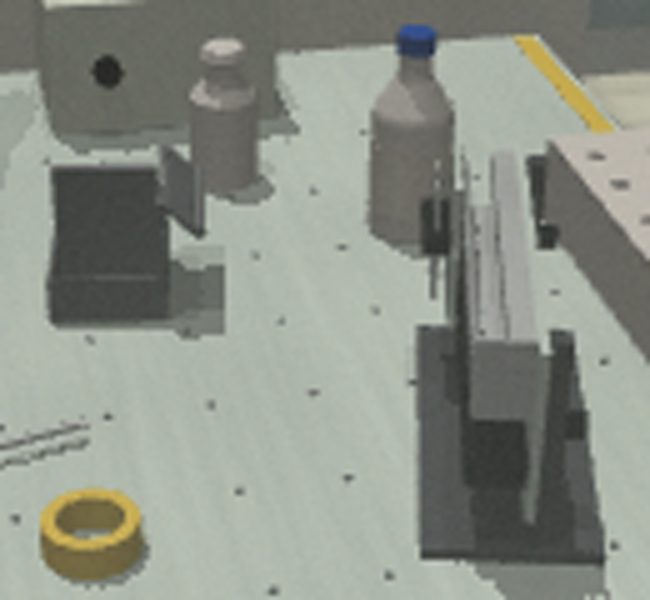

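The crops show the strip's bead edge running (68,355)–(218,378) in the top crop. In the side crop, the foot plate's near corners are at (420,557) and (603,557). Next I'll fit poses from points in both views.

```bash
cat > h.py <<'E'
import numpy as np,cv2,pickle
from scipy.optimize import least_squares
def proj(f,P):
    P=np.atleast_2d(P); E=f["extrinsics"]; c=P@E[:3,:3].T+E[:3,3]
    return np.c_[f["fx"]*c[:,0]/c[:,2]+f["cx"],f["fy"]*c[:,1]/c[:,2]+f["cy"]]
def place(p,P): # p=x,y,yaw ; P mm local
    c,s=np.cos(p[2]),np.sin(p[2]); P=np.atleast_2d(P)/1000.
    return np.c_[p[0]+c*P[:,0]-s*P[:,1],p[1]+s*P[:,0]+c*P[:,1],P[:,2]]
def draw(img,f,W,off,sc,col=(0,255,0)):
    q=((proj(f,W)-off+.5)*sc-.5); cv2.polylines(img,[np.round(q*8).astype(int)],False,col,1,cv2.LINE_AA,3)
E
cat > fit.py <<'E'
from h import *
F=pickle.load(open("f0.pkl","rb"))
T=lambda a:(np.array(a,float)+.5)/4.8-.5+[135,115]
S=lambda a:(np.array(a,float)+.5)/5-.5+[195,120]
def fit(obs,x0,H):
    def r(p):
        o=[]
        for v,P,px in obs:
            P=np.array(P,float)
            if len(P)==4: P=P[:3]+[0,0,p[3]*1000]
            o+=list((proj(F[v],place(p,P))[0]-px))
        return o
    s=least_squares(r,x0,loss="soft_l1"); print(s.x,np.round(np.array(r(s.x)).reshape(-1,2),1).tolist()); return s.x
cad=fit([("top",(67,50,75),T((68,355))),("top",(67,-50,75),T((218,378))),("top",(-45,50,35),T((50,528))),("top",(-45,-50,17),T((202,553))),
 ("side",(-45,-50,0),S((52,325))),("side",(38,-50,0),S((167,325))),("side",(-45,-50,35),S((50,277))),("side",(40,50,92),S((160,145))),("side",(67,-50,72),S((204,235)))],[.36,.3,-.16],0)
st=fit([("top",(-25,-130,8),T((657,288))),("top",(-25,130,8),T((308,195))),("side",(-25,-130,0),S((421,557))),("side",(85,-130,0),S((603,560))),("side",(-25,130,8),S((418,325))),
 ("top",(41,-130,5,1),T((693,142))),("top",(41,130,5,1),T((306,50))),("side",(41,-130,5,1),S((545,343)))],[.53,.05,-.28,.134],1)
np.save("cad.npy",cad);np.save("st.npy",st)
b=place(st,[[0,-40,0],[11,-40,0]]);print("bay",b,"rib",place(cad,[-8,0,82]),np.degrees([cad[2],st[2]]))
H=st[3]*1000
cl=[[(x,-50,0),(x,50,0)] for x in(-45,40)]+[[(-45,-50,0),(40,-50,0)],[(-45,-50,35),(-45,50,35),(35,50,35),(35,-50,35),(-45,-50,35)],[(35,50,94),(35,-50,94),(68,-50,75),(68,50,75),(35,50,94)],[(-41,0,100),(34,0,100)]]
sl=[[(-25,130,8),(-25,-130,8),(85,-130,8),(85,130,8)]]+[[(x,-130,z+H),(x,130,z+H)] for x,z in((-2,-1),(3.5,-3.5),(18,5),(41,5))]
ims=[]
for v,o,sc,sl_ in(("top",(135,115),4.8,np.s_[115:240,135:290]),("side",(195,120),5,np.s_[120:240,195:325])):
    im=cv2.resize(F[v]["pixels"][sl_][:,:,::-1].copy(),None,fx=sc,fy=sc,interpolation=cv2.INTER_CUBIC)
    for l in cl: draw(im,F[v],place(cad,l),o,sc)
    for l in sl: draw(im,F[v],place(st,l),o,sc,(0,0,255))
    ims.append(im)
h=min(i.shape[0] for i in ims); im=np.hstack([i[:h] for i in ims]); cv2.imwrite("pics/o1.png",cv2.resize(im,(800,int(h*800/im.shape[1]))))
E
python3 fit.py
```

```text
[ 0.46797868  0.31873797 -0.15493359] [[-0.2, 0.0], [-0.4, -0.2], [0.1, -0.1], [-0.0, -0.4], [-0.4, 0.2], [-0.3, -0.3], [-0.6, 1.3], [0.8, 0.7], [-0.0, -0.1]]
[ 0.65826955  0.08089798 -0.26536531  0.1459637 ] [[0.1, -0.3], [-1.2, -0.0], [-1.1, 0.4], [-0.4, 1.2], [-1.3, -0.1], [0.6, -0.3], [-0.8, -2.1], [0.7, 0.8]]
bay [[0.64777908 0.04229811 0.        ]
 [0.65839405 0.03941323 0.        ]] rib [[0.4600745  0.31997248 0.082     ]] [ -8.87704097 -15.2043125 ]
```

View pics/o1.png

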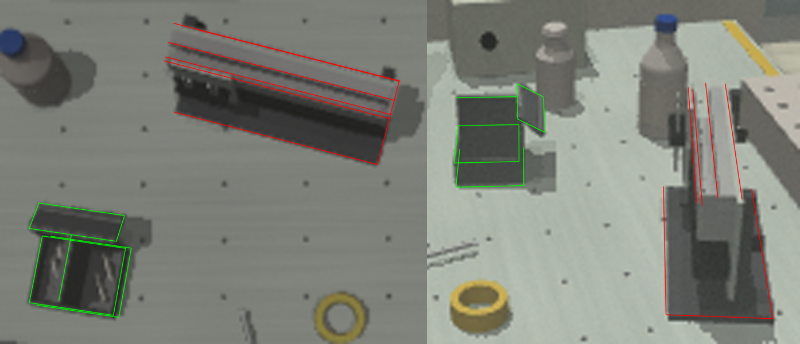

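The caddy fit is good to under 1 px; the stand fit is rough, to about 2 px. I'll look at the rail from close by with the wrist camera from two places.

```bash
python3 -m crank '{"travel":[[2,-4,1],[5,-8,2],[8,-12,3],[11,-16,4],[14,-20,4]],"turn":[[0,0,4],[0,0,8],[0,0,8],[0,0,8],[0,0,8]],"gripper":[0,0,0,0,0]}' | tail -3
python3 -m crank '{"travel":[[3,-4,0],[6,-8,0],[9,-12,0],[12,-16,0],[15,-20,0]],"turn":[[0,0,0],[0,0,0],[0,0,0],[0,0,0],[0,0,0]],"gripper":[0,0,0,0,0]}' | tail -3
python3 -m crank '{"travel":[[3,-3,0],[6,-5,0],[8,-7,0],[10,-8,0],[10,-8,0]],"turn":[[0,0,0],[0,0,0],[0,0,0],[0,0,0],[0,0,0]],"gripper":[0,0,0,0,0]}' | tail -3
python3 - <<'E'
from workcell import bot
import pickle,cv2
f=bot.grab_frame("wrist");s=bot.observe();print(s["position"],s["tool_rot"],s["qpos"])
pickle.dump(f,open("w1.pkl","wb"));cv2.imwrite("pics/w1.png",f["pixels"][:,:,::-1])
E
python3 -m crank '{"travel":[[0,-3,0],[0,-6,0],[0,-8,0],[0,-8,0],[0,-8,0]],"turn":[[0,0,0],[0,0,0],[0,0,0],[0,0,0],[0,0,0]],"gripper":[0,0,0,0,0]}' | tail -3
python3 - <<'E'
from workcell import bot
import pickle,cv2,numpy as np
f=bot.grab_frame("wrist");s=bot.observe();print(s["position"],s["tool_rot"],s["qpos"])
pickle.dump(f,open("w2.pkl","wb"))
g=pickle.load(open("w1.pkl","rb"))
im=np.vstack([x["pixels"][:300,:,::-1] for x in(g,f)]);cv2.imwrite("pics/w12.png",im[:600])
E
```

```text
force: [1.5, 0.6, 0.3]
grip_width: 0.0856
finger_force: 0.0
force: [0.5, 1.6, 0.7]
grip_width: 0.0854
finger_force: 0.0
force: [0.6, 0.6, -0.6]
grip_width: 0.0852
finger_force: 0.0
[0.63889513 0.09404425 0.27048242] [-3.14081868e+00 -6.80656635e-04  2.86778216e+00] [-0.30548853  0.52352423  0.10367334  1.49937381 -0.05703514  1.12262423
  1.10615152]
force: [0.4, 0.5, 0.4]
grip_width: 0.0853
finger_force: 0.0
[0.63813061 0.01636696 0.27127599] [ 3.14099236e+00 -3.34320586e-04  2.87055292e+00] [-0.19343964  0.51005559  0.11432316  1.52103023 -0.06284923  1.11417357
  1.23393858]
```

View pics/w12.png

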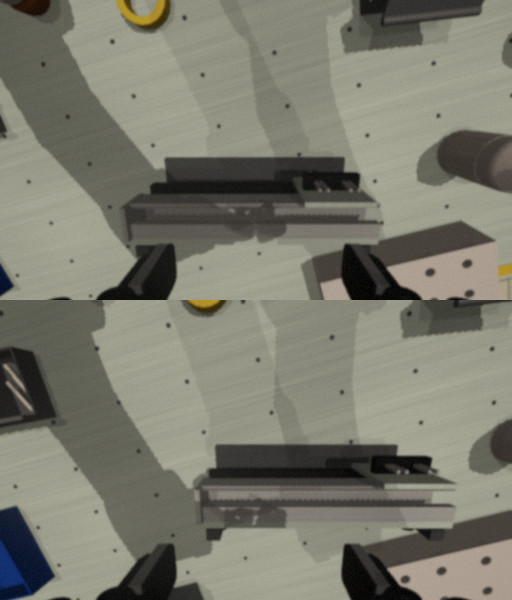

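The wrist views show the rail level in the image, rows ~190–245 (view 1) and ~170–230 (view 2), with the cheek at the left and the hung tool at the right. I'll enlarge both in one picture.

Run:
```python
import pickle,cv2,numpy as np
a=pickle.load(open("w1.pkl","rb"))["pixels"][150:250,118:384,::-1];b=pickle.load(open("w2.pkl","rb"))["pixels"][138:238,192:458,::-1]
cv2.imwrite("pics/w12z.png",np.vstack([cv2.resize(x,None,fx=3,fy=3,interpolation=cv2.INTER_CUBIC) for x in(a,b)])[:600])
```

```text
(no output)
```

View pics/w12z.png

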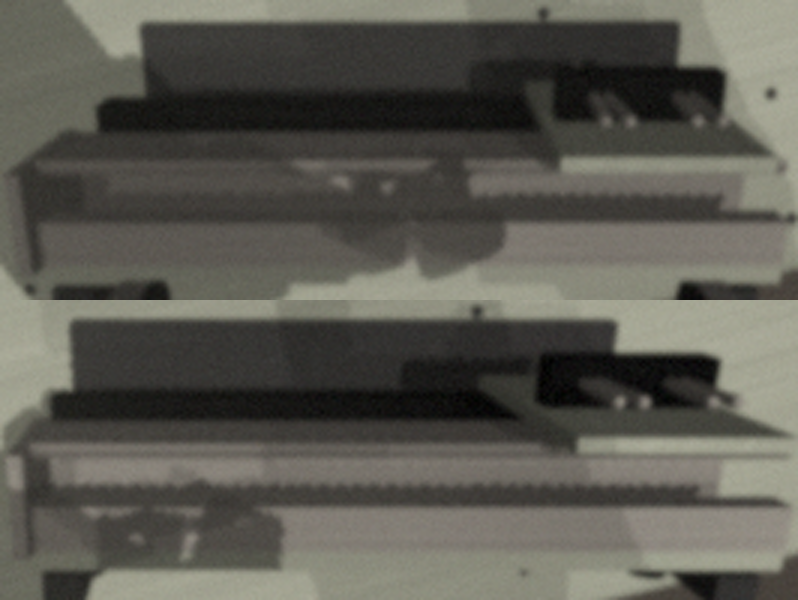

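```bash
cat > fit2.py <<'E'
from h import *
F=pickle.load(open("f0.pkl","rb"));F["w1"]=pickle.load(open("w1.pkl","rb"));F["w2"]=pickle.load(open("w2.pkl","rb"))
Z={"top":(4.8,(135,115)),"side":(5,(195,120)),"w1":(3,(118,150)),"w2":(3,(192,138))}
def px(v,a):
    if v=="w2": a=(a[0],a[1]-300)
    return (np.array(a,float)+.5)/Z[v][0]-.5+Z[v][1]
pts=[("top",(-25,-130,8,0),(657,288)),("top",(-25,130,8,0),(308,195)),("side",(-25,-130,0,0),(421,557)),("side",(-25,130,8,0),(418,325)),
("w1",(-25,-130,8,0),(143,22)),("w1",(-25,130,8,0),(678,22)),("w2",(-25,-130,8,0),(70,320)),("w2",(-25,130,8,0),(614,320))]
lines=[]
for v,l in(("w1",{(34,5):265,(18,5):219,(3.5,-3.5):172,(0,0):160}),("w2",{(34,5):548,(18,5):502,(3.5,-3.5):455,(0,0):443})):
    for (x,z),r in l.items():
        for c in(150,500): lines.append((v,x,z,(c,r)))
def r(p,ws=1.):
    o=[]
    for v,P,a in pts:
        P=np.array(P,float);P=P[:3]+[0,0,p[3]*1000*P[3]]
        o+=list(.5*(proj(F[v],place(p,P))[0]-px(v,a)))
    for v,x,z,a in lines:
        q=proj(F[v],place(p,[[x,-130,p[3]*1000+z],[x,130,p[3]*1000+z]]));b=px(v,a)
        o.append(np.interp(b[0],q[:,0],q[:,1])-b[1])
    return np.array(o)
s=least_squares(r,[.655,.08,-.27,.135],loss="soft_l1",f_scale=.5)
print(s.x,np.degrees(s.x[2]),"std~",np.sqrt(np.diag(np.linalg.inv(s.jac.T@s.jac)))*.5)
print(np.round(2*r(s.x)[:16].reshape(-1,2),1).tolist(),np.round(r(s.x)[16:].reshape(-1,2),1).tolist())
np.save("st.npy",s.x)
# wrist-only line fit
E
python3 fit2.py
```

```text
[ 0.66018841  0.0794728  -0.27385153  0.14075024] -15.690536945010432 std~ [0.00075059 0.00112154 0.0030515  0.00188177]
[[0.3, -0.6], [-0.7, -0.9], [-0.7, 0.6], [-0.4, 0.1], [-2.4, -0.1], [0.8, -0.3], [-0.8, -0.9], [1.5, -0.6]] [[-0.7, -0.8], [0.3, 0.2], [-0.3, -0.4], [1.7, 1.5], [-0.3, -0.2], [0.2, 0.3], [-0.5, -0.4], [1.1, 1.3]]
```

```bash
python3 -m crank '{"travel":[[-2.5,4,0],[-5,8,-1],[-7.5,12,-2],[-10,16,-3],[-12.5,20.5,-3]],"turn":[[0,0,3],[0,0,6.7],[0,0,6.7],[0,0,6.7],[0,0,6.7]],"gripper":[0,0,0,0,0]}' | tail -3
python3 -m crank '{"travel":[[-2.5,4,0],[-4.5,8,0],[-5.3,9.9,0],[-5.3,9.9,0],[-5.3,9.9,0]],"turn":[[0,0,0],[0,0,0],[0,0,0],[0,0,0],[0,0,0]],"gripper":[0,0,0,0,0]}'
python3 - <<'E'
from h import *
from workcell import bot
from scipy.spatial.transform import Rotation as R
f=bot.grab_frame("wrist");s=bot.observe();pickle.dump(f,open("w3.pkl","wb"))
cad=np.load("cad.npy");print(s["clock"],s["position"],R.from_euler("xyz",s["tool_rot"]).as_matrix().round(4).tolist(),place(cad,[-8,0,82]),cad[2])
im=f["pixels"][:,:,::-1].copy()
for l in [[(-45,-50,35),(-45,50,35),(35,50,35),(35,-50,35),(-45,-50,35)],[(35,50,94),(35,-50,94),(68,-50,75),(68,50,75),(35,50,94)],[(-41,-5,100),(34,-5,100),(34,5,100),(-41,5,100),(-41,-5,100)]]: draw(im,f,place(cad,l),(0,0),1)
cv2.imwrite("pics/w3.png",im)
E
```

```text
force: [0.9, 1.2, 0.4]
grip_width: 0.0854
finger_force: 0.0
clock: 3.25
position: [0.4604, 0.3185, 0.2412]
tool_rot: [-3.141, -0.0, 2.988]
force: [0.7, -0.7, 0.2]
grip_width: 0.0858
finger_force: 0.0
3.3 [0.46098154 0.31770743 0.24123092] [[-0.9881, 0.1541, 0.0], [0.1541, 0.9881, -0.0003], [-0.0, -0.0003, -1.0]] [[0.4600745  0.31997248 0.082     ]] -0.15493359275782317
```

View pics/w3.png

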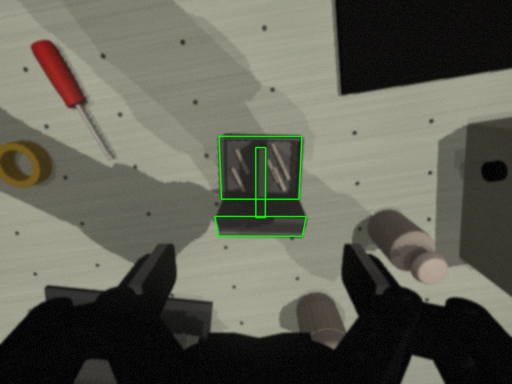

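The overlay matches the caddy within ~1 px (rib at cols 256–266, rows 147–217). Now I'll descend and grip.

```bash
python3 -m crank '{"travel":[[0,0.15,-4],[0,0.15,-8],[0,0.15,-11],[0,0.15,-13],[0,0.15,-15]],"turn":[[0,0,0],[0,0,0],[0,0,0],[0,0,0],[0,0,0]],"gripper":[0,0,0,0,0]}' | tail -4
python3 -m crank '{"travel":[[0,0,-1],[0,0,-2],[0,0,-2.8],[0,0,-2.8],[0,0,-2.8]],"turn":[[0,0,0],[0,0,0],[0,0,0],[0,0,0],[0,0,0]],"gripper":[0,0,0,0.5,0.7]}' 60
python3 -m crank '{"travel":[[0,0,0],[0,0,0],[0,0,0],[0,0,0],[0,0,0]],"turn":[[0,0,0],[0,0,0],[0,0,0],[0,0,0],[0,0,0]],"gripper":[1,1,1,1,1]}' 60
```

```text
tool_rot: [-3.141, -0.0, 2.985]
force: [1.0, 0.1, 0.7]
grip_width: 0.0857
finger_force: 0.0
clock: 4.3
position: [0.4614, 0.3194, 0.0637]
tool_rot: [3.141, 0.0, 2.986]
force: [0.5, 0.3, 1.0]
grip_width: 0.059
finger_force: 0.0
clock: 4.8
position: [0.4613, 0.3196, 0.0637]
tool_rot: [3.141, 0.0, 2.986]
force: [-0.3, 0.3, 6.5]
grip_width: 0.0092
finger_force: 58.9
```

```bash
cat > plan.py <<'E'
from h import *
from scipy.spatial.transform import Rotation as R
st=np.load("st.npy")
try: G=np.load("grip.npy",allow_pickle=True).item()
except Exception: G=None
def tcp(theta,bx,bz,by=-38):
    """tool pose for bead at stand (bx,by) mm, world height bz mm, lean theta deg"""
    Rc=R.from_euler("z",st[2])*R.from_euler("y",theta,degrees=True)
    B=place(st,[bx,by,bz])[0]
    o=B-Rc.apply([.0644,0,.072])
    return o+Rc.apply(G["p"]),Rc*G["R"]
def go(theta,bx,bz,by=-38,cur=None):
    from workcell import bot
    s=bot.observe();p,Q=tcp(theta,bx,bz,by)
    q0=R.from_euler("xyz",s["tool_rot"])
    print("travel cm",np.round((p-s["position"])*100,2),"turn deg",np.round((Q*q0.inv()).as_rotvec(degrees=True),2))
def now():
    """bead pose & lean from measured tool pose"""
    from workcell import bot
    s=bot.observe();Rc=R.from_euler("xyz",s["tool_rot"])*G["R"].inv()
    o=s["position"]-Rc.apply(G["p"])
    M=R.from_euler("z",-st[2]);sh=np.array([st[0],st[1],0])
    b=M.apply(o+Rc.apply([.0644,0,.072])-sh)*1e3;r=M.apply(o+Rc.apply([.04,0,.09])-sh)*1e3
    a=(M*Rc).as_euler("zyx",degrees=True)
    print("t",round(s["clock"],2),"bead",b.round(1),"root",r.round(1),"yaw,lean,roll",a.round(2),"F",M.apply(s["force"]).round(1),"M",M.apply(s["moment"]).round(2))
E
python3 - <<'E'
from plan import *
from workcell import bot
s=bot.observe();cad=np.load("cad.npy")
Rt=R.from_euler("xyz",s["tool_rot"]);yaw=s["tool_rot"][2]-np.pi
Rc=R.from_euler("z",yaw)
# caddy centred on the pads across y; x from the picture fit
o=np.array([cad[0],cad[1],0]);p=Rc.inv().apply(s["position"]-o);print("tcp in caddy",p)
p[1]=0
np.save("grip.npy",{"p":p,"R":Rc.inv()*Rt},allow_pickle=True)
# clearance study, H=0
def seg(a,b,n=40): return np.linspace(a,b,n)
lip=np.vstack([seg((-2.1,-3),(0,0),10),seg((0,0),(3.5,-3.5),10),seg((3.5,-3.5),(2.5,-6),6),seg((2.5,-6),(2.5,-36)),seg((-2.1,-3),(-2.1,-6),5),seg((2.5,-36),(34,-36)),
 seg((18,5),(18,-6),20),seg((18,-6),(34,-6),20),seg((18,5),(34,5),20),seg((34,-6),(34,-36),20),seg((-2,-70),(-2,-86),20)])
r0=np.array([40,90.]);b0=np.array([64.4,72.]);n=np.array([1,1])/2**.5;d=np.array([1,-1])/2**.5
band=np.vstack([seg(r0,r0+30*d,60),seg(r0+4*n-5*d,r0+4*n+30*d,60)]);plate=seg(np.array([40,0]),np.array([40,90]),90)
def clr(th,b):
    c,s=np.cos(np.radians(th)),np.sin(np.radians(th));A=np.array([[c,-s],[s,c]])  # row-vec: x'=xc+zs
    f=lambda P:(P-b0)@A+b
    C=np.vstack([f(band),f(plate)])
    # signed: mark lip pts inside strip/plate
    L=(lip-b)@A.T+b0
    k=L-r0; along=k@d; up=k@n
    ins=((along>0)&(along<30)&(up>0)&(up<4))|((L[:,0]<40)&(L[:,0]>35)&(L[:,1]>0)&(L[:,1]<94))
    m=np.sqrt(((lip[:,None]-C[None])**2).sum(-1)).min()
    return -1 if ins.any() else min(m,np.hypot(*(lip-b).T).min()-4.5)
for th in(30,27,24,20,15,10,6,3,0):
    best=max((clr(th,np.array([x,z])),x,z) for x in np.arange(7,28,1) for z in np.arange(-31,-7,1.))
    print(th,[round(float(v),1) for v in best])
for th in (24,27,30,33):
    print(th,[(z,)+tuple(np.round(max((clr(th,np.array([x,z])),x) for x in np.arange(7,16,.5)),1)) for z in (6,2,-2,-6,-10,-14,-18,-22)])
E
python3 -m crank '{"travel":[[0,0,1],[0,0,3],[0,0,6],[0,0,9],[0,0,12]],"turn":[[0,0,0],[0,0,0],[0,0,0],[0,0,0],[0,0,0]],"gripper":[1,1,1,1,1]}'
```

```text
tcp in caddy [-0.00670471 -0.00021101  0.06366527]
30 [3.9, 15.0, -14.0]
27 [3.3, 16.0, -14.0]
24 [3.4, 16.0, -14.0]
20 [2.8, 16.0, -13.0]
15 [2.4, 18.0, -13.0]
10 [1.9, 19.0, -13.0]
6 [1.5, 19.0, -13.0]
3 [1.5, 20.0, -12.0]
0 [1.3, 21.0, -12.0]
24 [(6, np.float64(5.4), np.float64(8.0)), (2, np.float64(3.6), np.float64(9.5)), (-2, np.float64(2.5), np.float64(10.5)), (-6, np.float64(2.0), np.float64(11.5)), (-10, np.float64(1.9), np.float64(13.0)), (-14, np.float64(2.9), np.float64(15.5)), (-18, np.float64(1.5), np.float64(15.5)), (-22, np.float64(0.2), np.float64(15.5))]
27 [(6, np.float64(5.4), np.float64(8.0)), (2, np.float64(3.6), np.float64(9.5)), (-2, np.float64(2.6), np.float64(10.5)), (-6, np.float64(2.0), np.float64(11.5)), (-10, np.float64(2.0), np.float64(12.5)), (-14, np.float64(3.6), np.float64(15.5)), (-18, np.float64(2.0), np.float64(15.5)), (-22, np.float64(0.6), np.float64(15.0))]
30 [(6, np.float64(5.4), np.float64(8.0)), (2, np.float64(3.6), np.float64(9.5)), (-2, np.float64(2.6), np.float64(10.5)), (-6, np.float64(2.1), np.float64(11.0)), (-10, np.float64(2.3), np.float64(12.5)), (-14, np.float64(3.9), np.float64(15.0)), (-18, np.float64(2.3), np.float64(14.5)), (-22, np.float64(0.9), np.float64(14.0))]
33 [(6, np.float64(5.4), np.float64(8.0)), (2, np.float64(3.6), np.float64(9.5)), (-2, np.float64(2.6), np.float64(10.5)), (-6, np.float64(2.3), np.float64(11.0)), (-10, np.float64(2.4), np.float64(12.0)), (-14, np.float64(4.1), np.float64(14.5)), (-18, np.float64(2.7), np.float64(14.0)), (-22, np.float64(1.0), np.float64(13.5))]
clock: 5.3
position: [0.4608, 0.3189, 0.1849]
tool_rot: [-3.141, -0.0, 2.986]
force: [0.3, 0.3, -4.0]
grip_width: 0.0095
finger_force: 58.7
```

Run:
```python
from plan import *
now(); go(30,-30,190); go(30,26,170); go(0,-60,200)
```

```text
t 5.3 bead [-186.1  185.   193.2] root [-210.3  182.2  211.2] yaw,lean,roll [ 6.78  0.04 -0.06] F [ 0.2  0.3 -4. ] M [-0.01  0.03 -0.02]
travel cm [  9.69 -25.01   3.35] turn deg [ 6.44 29.28 -6.64]
travel cm [ 15.08 -26.53   1.35] turn deg [ 6.44 29.28 -6.64]
travel cm [  6.29 -24.06   0.68] turn deg [ 0.04 -0.05 -6.78]
```

```bash
python3 -m crank '{"travel":[[1,-2.5,0.7],[2,-5,1.4],[3,-8,2],[4,-11,3.5],[5,-14,3.5]],"turn":[[0.6,2.9,-0.7],[1.3,5.9,-1.3],[1.9,8.8,-2],[2.6,11.7,-2.7],[3.2,14.6,-3.3]],"gripper":[1,1,1,1,1]}' |tail -2
python3 -m crank '{"travel":[[1,-3,0],[2,-6,0],[3.5,-9,0],[4.7,-11,0],[4.7,-11,0]],"turn":[[0.6,2.9,-0.7],[1.3,5.9,-1.3],[1.9,8.8,-2],[2.6,11.7,-2.7],[3.2,14.6,-3.3]],"gripper":[1,1,1,1,1]}' |tail -2
python3 -m crank '{"travel":[[0,0,0],[0,0,0],[0,0,0],[0,0,0],[0,0,0]],"turn":[[0,0,0],[0,0,0],[0,0,0],[0,0,0],[0,0,0]],"gripper":[1,1,1,1,1]}' |tail -2
python3 - <<'E'
from plan import *
now(); go(30,-30,190); go(30,26,163)
from workcell import bot
print(bot.observe()["qpos"])
E
```

```text
grip_width: 0.0095
finger_force: 59.1
grip_width: 0.0096
finger_force: 59.2
grip_width: 0.0092
finger_force: 59.1
t 6.8 bead [-29.9 -36.9 190.6] root [-42.1 -37.  218.4] yaw,lean,roll [ 1.100e-01  2.984e+01 -2.000e-02] F [ 0.2  0.1 -3.2] M [ 0.03 -0.9  -0.05]
travel cm [-0.03 -0.09 -0.04] turn deg [ 0.01  0.16 -0.09]
travel cm [ 5.36 -1.61 -2.74] turn deg [ 0.01  0.16 -0.09]
[-0.13091312  0.72410632  0.02152128  1.38151828 -0.20258377  1.52591983
  1.2471645 ]
```

```bash
cat > ov.py <<'E'
import sys
from plan import *
from workcell import bot
def ov(name):
    ims=[]
    s=bot.observe();Rc=R.from_euler("xyz",s["tool_rot"])*G["R"].inv();o=s["position"]-Rc.apply(G["p"])
    Wc=lambda l:Rc.apply(np.array(l)/1000.)+o
    H=st[3]*1e3
    for v in("top","side"):
        f=bot.grab_frame(v);c=proj(f,Wc([30,0,70]))[0].round().astype(int)
        o0=c-[40,40];sc=5;im=cv2.resize(f["pixels"][o0[1]:o0[1]+110,o0[0]:o0[0]+80,::-1].copy(),None,fx=sc,fy=sc,interpolation=cv2.INTER_CUBIC)
        for l in [[(64,y,76.5) for y in(-50,50)],[(68.9,-50,72),(68.9,50,72)],[(40,-50,90),(61,-50,69)],[(-45,-50,0),(40,-50,0),(40,-50,94)],[(-45,-50,0),(-45,-50,35),(35,-50,35)],[(35,-50,94),(35,50,94)]]: draw(im,f,Wc(l),o0,sc)
        for x,z in((0,0),(18,5),(34,5)): draw(im,f,place(st,[[x,-130,H+z],[x,130,H+z]]),o0,sc,(0,0,255))
        ims.append(im)
    cv2.imwrite(name,np.hstack(ims))
ov(sys.argv[1])
E
python3 ov.py pics/v1.png
```

```text
(no output)
```

View pics/v1.png

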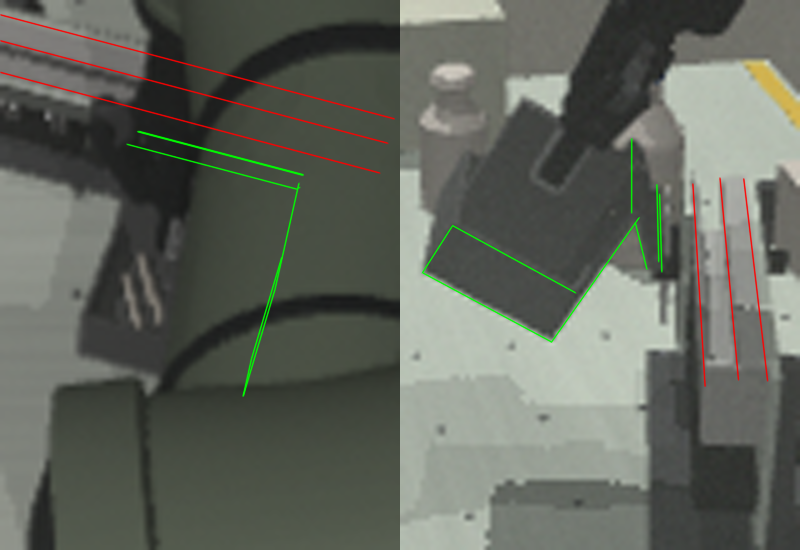

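The predicted caddy outline lies right on the held caddy (side view corners at (424,272) and (552,340)). The rail lines agree in x, but H is still unsure. I'll go above the keeper and feel for it.

```bash
python3 -m crank '{"travel":[[1.4,-0.4,0],[2.8,-0.8,0],[4.2,-1.2,0],[5.4,-1.6,0],[5.4,-1.6,0]],"turn":[[0,0,0],[0,0,0],[0,0,0],[0,0,0],[0,0,0]],"gripper":[1,1,1,1,1]}' |tail -3
python3 -m crank '{"travel":[[0,0,-0.8],[0,0,-1.6],[0,0,-2.4],[0,0,-2.4],[0,0,-2.4]],"turn":[[0,0,0],[0,0,0],[0,0,0],[0,0,0],[0,0,0]],"gripper":[1,1,1,1,1]}' |tail -3
python3 -c "from plan import *;now()"
python3 -m crank '{"travel":[[0,0,-0.1],[0,0,-0.2],[0,0,-0.3],[0,0,-0.4],[0,0,-0.4]],"turn":[[0,0,0],[0,0,0],[0,0,0],[0,0,0],[0,0,0]],"gripper":[1,1,1,1,1]}' |tail -3
python3 -c "from plan import *;now()"
python3 -m crank '{"travel":[[0,0,-0.05],[0,0,-0.1],[0,0,-0.15],[0,0,-0.2],[0,0,-0.2]],"turn":[[0,0,0],[0,0,0],[0,0,0],[0,0,0],[0,0,0]],"gripper":[1,1,1,1,1]}' |tail -3
python3 -c "from plan import *;now()"
```

```text
force: [-1.0, -0.1, -4.3]
grip_width: 0.0092
finger_force: 59.2
force: [0.2, 0.4, -3.5]
grip_width: 0.0092
finger_force: 59.2
t 7.9 bead [ 26.4 -38.1 165.9] root [ 14.3 -38.1 193.7] yaw,lean,roll [ 6.000e-02  2.992e+01 -2.000e-02] F [ 0.1  0.4 -3.5] M [ 0.05 -0.95  0.03]
force: [-0.4, 0.0, -2.8]
grip_width: 0.0093
finger_force: 59.2
t 8.4 bead [ 26.6 -38.1 161.9] root [ 14.4 -38.2 189.7] yaw,lean,roll [ 6.000e-02  2.991e+01 -1.000e-02] F [-0.4 -0.1 -2.8] M [-0.05 -0.96  0.  ]
force: [-0.5, -0.3, -4.1]
grip_width: 0.0094
finger_force: 59.2
t 8.9 bead [ 26.6 -38.2 160. ] root [ 14.4 -38.2 187.7] yaw,lean,roll [ 5.000e-02  2.991e+01 -1.000e-02] F [-0.4 -0.4 -4.1] M [-0.   -0.94 -0.01]
```

```bash
python3 -m crank '{"travel":[[0,0,-0.05],[0,0,-0.1],[0,0,-0.15],[0,0,-0.2],[0,0,-0.2]],"turn":[[0,0,0],[0,0,0],[0,0,0],[0,0,0],[0,0,0]],"gripper":[1,1,1,1,1]}' |tail -3
python3 -c "from plan import *;now()"
python3 -m crank '{"travel":[[0,0,-0.05],[0,0,-0.1],[0,0,-0.15],[0,0,-0.2],[0,0,-0.2]],"turn":[[0,0,0],[0,0,0],[0,0,0],[0,0,0],[0,0,0]],"gripper":[1,1,1,1,1]}' |tail -3
python3 -c "from plan import *;now()"
```

```text
force: [-0.2, -0.0, -3.7]
grip_width: 0.0093
finger_force: 59.2
t 9.4 bead [ 26.6 -38.2 158. ] root [ 14.4 -38.2 185.7] yaw,lean,roll [ 5.000e-02  2.991e+01 -2.000e-02] F [-0.2 -0.1 -3.7] M [-0.04 -0.94  0.05]
force: [-0.4, 0.6, -3.7]
grip_width: 0.0093
finger_force: 59.2
t 9.9 bead [ 26.6 -38.2 155.9] root [ 14.4 -38.2 183.7] yaw,lean,roll [ 5.000e-02  2.991e+01 -2.000e-02] F [-0.6  0.5 -3.7] M [ 0.   -0.9  -0.01]
```

```bash
cat > ok.py <<'E'
import sys
from plan import *
from workcell import bot
now(); f=bot.observe()["force"]
sys.exit(0 if abs(f[2]+3.7)<2.5 and np.hypot(f[0],f[1])<2.5 else 1)
E
python3 -m crank '{"travel":[[0,0,-0.04],[0,0,-0.08],[0,0,-0.12],[0,0,-0.15],[0,0,-0.15]],"turn":[[0,0,0],[0,0,0],[0,0,0],[0,0,0],[0,0,0]],"gripper":[1,1,1,1,1]}' >/dev/null; python3 ok.py && 
python3 -m crank '{"travel":[[0,0,-0.04],[0,0,-0.08],[0,0,-0.12],[0,0,-0.15],[0,0,-0.15]],"turn":[[0,0,0],[0,0,0],[0,0,0],[0,0,0],[0,0,0]],"gripper":[1,1,1,1,1]}' >/dev/null && python3 ok.py && 
python3 -m crank '{"travel":[[0,0,-0.04],[0,0,-0.08],[0,0,-0.12],[0,0,-0.15],[0,0,-0.15]],"turn":[[0,0,0],[0,0,0],[0,0,0],[0,0,0],[0,0,0]],"gripper":[1,1,1,1,1]}' >/dev/null && python3 ok.py && 
python3 -m crank '{"travel":[[0,0,-0.04],[0,0,-0.08],[0,0,-0.12],[0,0,-0.15],[0,0,-0.15]],"turn":[[0,0,0],[0,0,0],[0,0,0],[0,0,0],[0,0,0]],"gripper":[1,1,1,1,1]}' >/dev/null && python3 ok.py
```

```text
t 10.4 bead [ 26.6 -38.2 154.5] root [ 14.4 -38.2 182.2] yaw,lean,roll [ 5.000e-02  2.991e+01 -1.000e-02] F [-0.2 -1.7 -3.7] M [-0.02 -0.94  0.01]
t 10.9 bead [ 26.6 -38.2 153. ] root [ 14.4 -38.2 180.7] yaw,lean,roll [ 5.000e-02  2.991e+01 -2.000e-02] F [-0.7 -0.1 -2.3] M [-0.   -0.89 -0.06]
t 11.4 bead [ 26.6 -38.2 151.5] root [ 14.4 -38.2 179.3] yaw,lean,roll [ 5.00e-02  2.99e+01 -1.00e-02] F [-0.2  0.  -3.3] M [-0.02 -0.97 -0.1 ]
t 11.9 bead [ 26.6 -38.1 150. ] root [ 14.4 -38.1 177.8] yaw,lean,roll [ 5.00e-02  2.99e+01 -1.00e-02] F [ 0.6  0.2 -3.5] M [ 0.05 -0.94  0.01]
```

```bash
python3 -m crank '{"travel":[[0,0,-0.04],[0,0,-0.08],[0,0,-0.12],[0,0,-0.15],[0,0,-0.15]],"turn":[[0,0,0],[0,0,0],[0,0,0],[0,0,0],[0,0,0]],"gripper":[1,1,1,1,1]}' >/dev/null; python3 ok.py && 
python3 -m crank '{"travel":[[0,0,-0.04],[0,0,-0.08],[0,0,-0.12],[0,0,-0.15],[0,0,-0.15]],"turn":[[0,0,0],[0,0,0],[0,0,0],[0,0,0],[0,0,0]],"gripper":[1,1,1,1,1]}' >/dev/null && python3 ok.py && 
python3 -m crank '{"travel":[[0,0,-0.04],[0,0,-0.08],[0,0,-0.12],[0,0,-0.15],[0,0,-0.15]],"turn":[[0,0,0],[0,0,0],[0,0,0],[0,0,0],[0,0,0]],"gripper":[1,1,1,1,1]}' >/dev/null && python3 ok.py && 
python3 -m crank '{"travel":[[0,0,-0.04],[0,0,-0.08],[0,0,-0.12],[0,0,-0.15],[0,0,-0.15]],"turn":[[0,0,0],[0,0,0],[0,0,0],[0,0,0],[0,0,0]],"gripper":[1,1,1,1,1]}' >/dev/null && python3 ok.py
```

```text
t 12.4 bead [ 26.4 -38.1 149.6] root [ 14.3 -38.1 177.4] yaw,lean,roll [ 0.06 29.92  0.  ] F [-4.8 -1.7  9.9] M [-0.32  0.88  0.09]
```

Contact: +13 N at bead height ≈150 mm, so H ≈ 140.4 mm, which agrees with the camera's 140.7. I'll back off and move over the mouth.

```bash
python3 -c "
import numpy as np;s=np.load('st.npy');s[3]=.1404;np.save('st.npy',s)"
python3 -m crank '{"travel":[[0,0,0.2],[0,0,0.6],[-0.5,0.15,0.6],[-1,0.3,0.6],[-1.6,0.45,0.6]],"turn":[[0,0,0],[0,0,0],[0,0,0],[0,0,0],[0,0,0]],"gripper":[1,1,1,1,1]}' >/dev/null
python3 -m crank '{"travel":[[0,0,0],[0,0,0],[0,0,-0.2],[0,0,-0.4],[0,0,-0.4]],"turn":[[0,0,0],[0,0,0],[0,0,0],[0,0,0],[0,0,0]],"gripper":[1,1,1,1,1]}' >/dev/null; python3 ok.py; python3 -c "
from plan import *
go(30,10.5,144);go(30,11,137);go(30,12.5,130);go(30,15,126.5)"
```

```text
t 13.4 bead [  9.9 -38.2 150. ] root [ -2.2 -38.2 177.8] yaw,lean,roll [ 5.000e-02  2.993e+01 -2.000e-02] F [-0.7  0.3 -3.1] M [ 0.01 -0.86  0.02]
travel cm [ 0.07  0.01 -0.6 ] turn deg [ 0.02  0.07 -0.04]
travel cm [ 0.11 -0.   -1.3 ] turn deg [ 0.02  0.07 -0.04]
travel cm [ 0.26 -0.04 -2.  ] turn deg [ 0.02  0.07 -0.04]
travel cm [ 0.5  -0.11 -2.35] turn deg [ 0.02  0.07 -0.04]
```

```bash
python3 -m crank '{"travel":[[0,0,-0.15],[0.05,0,-0.3],[0.1,0,-0.45],[0.1,0,-0.6],[0.1,0,-0.6]],"turn":[[0,0,0],[0,0,0],[0,0,0],[0,0,0],[0,0,0]],"gripper":[1,1,1,1,1]}' >/dev/null; python3 ok.py && 
python3 -m crank '{"travel":[[0,0,-0.05],[0,0,-0.1],[0,0,-0.15],[0,0,-0.2],[0,0,-0.2]],"turn":[[0,0,0],[0,0,0],[0,0,0],[0,0,0],[0,0,0]],"gripper":[1,1,1,1,1]}' >/dev/null && python3 ok.py && 
python3 -m crank '{"travel":[[0,0,-0.05],[0,0,-0.1],[0,0,-0.15],[0,0,-0.2],[0,0,-0.2]],"turn":[[0,0,0],[0,0,0],[0,0,0],[0,0,0],[0,0,0]],"gripper":[1,1,1,1,1]}' >/dev/null && python3 ok.py && 
python3 -m crank '{"travel":[[0,0,-0.05],[0,0,-0.1],[0,0,-0.15],[0.05,0,-0.2],[0.05,0,-0.25]],"turn":[[0,0,0],[0,0,0],[0,0,0],[0,0,0],[0,0,0]],"gripper":[1,1,1,1,1]}' >/dev/null && python3 ok.py
```

```text
t 13.9 bead [ 10.9 -37.9 144.2] root [ -1.3 -37.9 172. ] yaw,lean,roll [ 6.000e-02  2.992e+01 -2.000e-02] F [ 0.1 -0.5 -3.2] M [ 0.01 -0.94  0.  ]
t 14.4 bead [ 10.9 -37.9 142.5] root [ -1.2 -37.9 170.2] yaw,lean,roll [ 5.00e-02  2.99e+01 -1.00e-02] F [ 0.5  0.1 -3.4] M [-0.02 -0.91  0.01]
t 14.9 bead [ 10.9 -37.9 140.4] root [ -1.2 -37.9 168.2] yaw,lean,roll [ 5.000e-02  2.991e+01 -1.000e-02] F [-0.4  0.  -4.3] M [ 0.03 -0.93 -0.04]
t 15.4 bead [ 11.5 -37.8 138. ] root [ -0.7 -37.8 165.8] yaw,lean,roll [ 5.00e-02  2.99e+01 -1.00e-02] F [-0.1 -0.2 -4. ] M [ 0.01 -0.96  0.01]
```

```bash
python3 -m crank '{"travel":[[0,0,-0.05],[0,0,-0.1],[0,0,-0.15],[0,0,-0.2],[0,0,-0.25]],"turn":[[0,0,0],[0,0,0],[0,0,0],[0,0,0],[0,0,0]],"gripper":[1,1,1,1,1]}' >/dev/null; python3 ok.py && 
python3 -m crank '{"travel":[[0,0,-0.05],[0.02,0,-0.1],[0.03,0,-0.15],[0.04,0,-0.2],[0.05,0,-0.25]],"turn":[[0,0,0],[0,0,0],[0,0,0],[0,0,0],[0,0,0]],"gripper":[1,1,1,1,1]}' >/dev/null && python3 ok.py && 
python3 -m crank '{"travel":[[0,0,-0.05],[0.02,0,-0.1],[0.03,0,-0.15],[0.04,0,-0.2],[0.05,0,-0.25]],"turn":[[0,0,0],[0,0,0],[0,0,0],[0,0,0],[0,0,0]],"gripper":[1,1,1,1,1]}' >/dev/null && python3 ok.py && 
python3 -m crank '{"travel":[[0.03,-0.01,-0.05],[0.06,-0.02,-0.1],[0.1,-0.03,-0.15],[0.13,-0.04,-0.2],[0.17,-0.05,-0.25]],"turn":[[0,0,0],[0,0,0],[0,0,0],[0,0,0],[0,0,0]],"gripper":[1,1,1,1,1]}' >/dev/null && python3 ok.py
```

```text
t 15.9 bead [ 11.5 -37.7 135.5] root [ -0.7 -37.8 163.3] yaw,lean,roll [ 5.00e-02  2.99e+01 -1.00e-02] F [ 0.7  0.8 -3.1] M [ 0.01 -0.92 -0.  ]
t 16.4 bead [ 11.9 -37.6 133. ] root [ -0.2 -37.6 160.8] yaw,lean,roll [ 5.00e-02  2.99e+01 -1.00e-02] F [-0.   0.2 -2.8] M [-0.01 -0.92 -0.01]
t 16.9 bead [ 12.4 -37.5 130.5] root [  0.2 -37.5 158.2] yaw,lean,roll [ 5.00e-02  2.99e+01 -1.00e-02] F [ 0.3 -0.1 -3.2] M [ 0.05 -0.95  0.03]
t 17.4 bead [ 14.2 -37.5 128. ] root [  2.  -37.5 155.8] yaw,lean,roll [ 6.00e-02  2.99e+01 -1.00e-02] F [ 0.6  0.5 -4.5] M [-0.02 -0.92  0.02]
```

```bash
python3 -c "
from plan import *
H=140.4
for w in [(27,15.3,-13.8),(25,15.7,-13.6),(20,16,-13.2),(15,17.5,-13),(10,19,-13),(5,20,-12.8),(0,21,-12.5)]: go(w[0],w[1],H+w[2])"
```

```text
travel cm [-0.04 -0.04 -0.48] turn deg [-0.8  -2.79 -0.05]
travel cm [-0.08 -0.03 -0.69] turn deg [-1.34 -4.71 -0.05]
travel cm [-0.21  0.01 -1.25] turn deg [-2.69 -9.53 -0.05]
travel cm [-0.18  0.   -1.85] turn deg [ -4.04 -14.34  -0.05]
travel cm [-0.1  -0.02 -2.47] turn deg [ -5.39 -19.16  -0.05]
travel cm [-0.01 -0.04 -3.07] turn deg [ -6.74 -23.97  -0.05]
travel cm [ 0.13 -0.08 -3.67] turn deg [ -8.09 -28.79  -0.05]
```

```bash
python3 -m crank '{"travel":[[-0.02,-0.02,-0.2],[-0.04,-0.03,-0.35],[-0.06,-0.03,-0.5],[-0.08,-0.03,-0.69],[-0.08,-0.03,-0.69]],"turn":[[-0.3,-1.2,0],[-0.7,-2.4,0],[-1,-3.5,0],[-1.35,-4.7,0],[-1.35,-4.7,0]],"gripper":[1,1,1,1,1]}' >/dev/null; python3 ok.py && 
python3 -m crank '{"travel":[[-0.03,0.01,-0.14],[-0.06,0.02,-0.28],[-0.1,0.03,-0.42],[-0.13,0.04,-0.56],[-0.13,0.04,-0.56]],"turn":[[-0.3,-1.2,0],[-0.7,-2.4,0],[-1,-3.6,0],[-1.35,-4.8,0],[-1.35,-4.8,0]],"gripper":[1,1,1,1,1]}' >/dev/null && python3 ok.py && 
python3 -m crank '{"travel":[[0.01,0,-0.15],[0.02,0,-0.3],[0.03,-0.01,-0.45],[0.03,-0.01,-0.6],[0.03,-0.01,-0.6]],"turn":[[-0.3,-1.2,0],[-0.7,-2.4,0],[-1,-3.6,0],[-1.35,-4.8,0],[-1.35,-4.8,0]],"gripper":[1,1,1,1,1]}' >/dev/null && python3 ok.py
```

```text
t 17.9 bead [ 15.4 -37.8 127.3] root [  0.9 -37.8 153.9] yaw,lean,roll [ 0.07 24.95 -0.04] F [-0.5 -0.4 -3.1] M [ 0.01 -0.75 -0.02]
t 18.4 bead [ 15.6 -37.8 127.6] root [ -1.1 -37.8 152.8] yaw,lean,roll [ 0.07 19.96 -0.04] F [-0.2  0.3 -3.5] M [-0.02 -0.57 -0.01]
t 18.9 bead [ 17.1 -37.8 127.5] root [ -1.8 -37.8 151.2] yaw,lean,roll [ 0.07 14.98 -0.04] F [-0.4 -0.3 -3.3] M [ 0.01 -0.49  0.02]
```

```bash
python3 -m crank '{"travel":[[0.03,-0.01,-0.15],[0.06,-0.02,-0.3],[0.09,-0.03,-0.47],[0.12,-0.03,-0.62],[0.12,-0.03,-0.62]],"turn":[[-0.3,-1.2,0],[-0.7,-2.4,0],[-1,-3.6,0],[-1.35,-4.8,0],[-1.35,-4.8,0]],"gripper":[1,1,1,1,1]}' >/dev/null; python3 ok.py && 
python3 -m crank '{"travel":[[0.02,-0.01,-0.15],[0.04,-0.01,-0.3],[0.06,-0.02,-0.45],[0.09,-0.02,-0.6],[0.09,-0.02,-0.6]],"turn":[[-0.3,-1.2,0],[-0.7,-2.4,0],[-1,-3.6,0],[-1.35,-4.8,0],[-1.35,-4.8,0]],"gripper":[1,1,1,1,1]}' >/dev/null && python3 ok.py && 
python3 -m crank '{"travel":[[0.02,0,-0.07],[0.03,-0.01,-0.15],[0.05,-0.01,-0.22],[0.07,-0.02,-0.3],[0.07,-0.02,-0.3]],"turn":[[-0.2,-0.6,0],[-0.3,-1.2,0],[-0.5,-1.8,0],[-0.67,-2.4,0],[-0.67,-2.4,0]],"gripper":[1,1,1,1,1]}' >/dev/null && python3 ok.py
```

```text
t 19.4 bead [ 19.  -37.8 127.4] root [ -1.9 -37.8 149.4] yaw,lean,roll [ 0.06 10.05 -0.05] F [ 0.3  0.3 -2.8] M [ 0.03 -0.3  -0.04]
t 19.9 bead [ 20.  -37.8 127.5] root [ -2.7 -37.8 147.6] yaw,lean,roll [ 0.05  5.1  -0.05] F [-0.2  0.2 -4.5] M [-0.04 -0.08  0.03]
t 20.4 bead [ 20.7 -37.9 127.7] root [ -2.8 -37.9 146.7] yaw,lean,roll [ 0.04  2.56 -0.04] F [ 0.7 -0.1 -3.3] M [-0.01 -0.04  0.01]
```

```bash
python3 -m crank '{"travel":[[0.01,0,-0.07],[0.02,0,-0.15],[0.03,-0.01,-0.22],[0.05,-0.01,-0.3],[0.05,-0.01,-0.3]],"turn":[[-0.2,-0.6,0],[-0.3,-1.2,0],[-0.5,-1.8,0],[-0.69,-2.46,0],[-0.69,-2.46,0]],"gripper":[1,1,1,1,1]}' >/dev/null; python3 ok.py && 
python3 -m crank '{"travel":[[0,0,-0.03],[0,0,-0.06],[0,0,-0.09],[0,0,-0.12],[0,0,-0.12]],"turn":[[0,0,0],[0,0,0],[0,0,0],[0,0,0],[0,0,0]],"gripper":[1,1,1,1,1]}' >/dev/null && python3 ok.py && 
python3 -m crank '{"travel":[[0,0,-0.02],[0,0,-0.04],[0,0,-0.06],[0,0,-0.08],[0,0,-0.08]],"turn":[[0,0,0],[0,0,0],[0,0,0],[0,0,0],[0,0,0]],"gripper":[1,1,1,1,1]}' >/dev/null && python3 ok.py
```

```text
t 20.9 bead [ 20.9 -37.8 127.8] root [ -3.5 -37.8 145.8] yaw,lean,roll [ 0.05 -0.   -0.04] F [ 0.3 -0.3 -3.5] M [ 0.03  0.09 -0.01]
t 21.4 bead [ 21.5 -37.9 126.9] root [ -2.9 -37.9 144.9] yaw,lean,roll [ 0.03 -0.02 -0.02] F [ 1.5 -0.5 -1.3] M [ 0.03 -0.48 -0.02]
t 21.9 bead [ 21.8 -37.8 126.4] root [ -2.6 -37.8 144.4] yaw,lean,roll [ 0.02 -0.06 -0.01] F [ 3.6 -1.   5.5] M [-0.1  -1.06  0.01]
```

```bash
python3 -m crank '{"travel":[[0.03,-0.01,0],[0.06,-0.02,0],[0.09,-0.03,0],[0.09,-0.03,0],[0.09,-0.03,0]],"turn":[[0,0,0],[0,0,0],[0,0,0],[0,0,0],[0,0,0]],"gripper":[1,1,1,1,1]}' >/dev/null; python3 ok.py
```

```text
t 22.4 bead [ 22.3 -37.8 126. ] root [ -2.1 -37.8 144. ] yaw,lean,roll [ 0.03 -0.   -0.03] F [3.3 0.5 4.2] M [ 0.14 -1.09 -0.  ]
```

```bash
python3 -m crank '{"travel":[[0.02,-0.01,0],[0.04,-0.02,0],[0.07,-0.02,0],[0.07,-0.02,0],[0.07,-0.02,0]],"turn":[[0,0,0],[0,0,0],[0,0,0],[0,0,0],[0,0,0]],"gripper":[1,1,1,1,1]}' >/dev/null; python3 ok.py; 
python3 -m crank '{"travel":[[0.02,-0.01,-0.01],[0.04,-0.01,-0.02],[0.05,-0.01,-0.03],[0.05,-0.01,-0.03],[0.05,-0.01,-0.03]],"turn":[[0,0,0],[0,0,0],[0,0,0],[0,0,0],[0,0,0]],"gripper":[1,1,1,1,1]}' >/dev/null; python3 ok.py
```

```text
t 22.9 bead [ 22.7 -38.  125.7] root [ -1.7 -38.  143.7] yaw,lean,roll [ 0.03  0.04 -0.05] F [1.9 0.8 0.1] M [ 0.18 -0.59 -0.06]
t 23.4 bead [ 23.1 -38.  125.4] root [ -1.3 -38.  143.4] yaw,lean,roll [ 0.03  0.05 -0.05] F [ 0.9 -0.8 -1.8] M [-0.03 -0.19 -0.06]
```

```bash
python3 -m crank '{"travel":[[0.02,-0.01,-0.02],[0.04,-0.01,-0.03],[0.05,-0.01,-0.05],[0.05,-0.01,-0.05],[0.05,-0.01,-0.05]],"turn":[[0,0,0],[0,0,0],[0,0,0],[0,0,0],[0,0,0]],"gripper":[1,1,1,1,1]}' >/dev/null; python3 ok.py; 
python3 -m crank '{"travel":[[0.02,-0.01,-0.02],[0.03,-0.01,-0.03],[0.03,-0.01,-0.04],[0.03,-0.01,-0.04],[0.03,-0.01,-0.04]],"turn":[[0,0,0],[0,0,0],[0,0,0],[0,0,0],[0,0,0]],"gripper":[1,1,1,1,1]}' >/dev/null; python3 ok.py
```

```text
t 23.9 bead [ 23.5 -37.9 124.9] root [ -0.9 -37.9 142.9] yaw,lean,roll [ 0.03  0.06 -0.05] F [-3.4 -1.  -0.4] M [-0.17  0.59 -0.08]
t 24.4 bead [ 23.6 -37.9 124.8] root [ -0.8 -37.9 142.9] yaw,lean,roll [ 0.04  0.08 -0.05] F [-8.  -1.8  7.3] M [-0.35  1.62 -0.06]
```

Seated: root z stopped at 142.9, with the back against the rail. I'll relax the load and release.

```bash
python3 -m crank '{"travel":[[-0.03,0.01,0.01],[-0.05,0.015,0.03],[-0.05,0.015,0.03],[-0.05,0.015,0.03],[-0.05,0.015,0.03]],"turn":[[0,0,0],[0,0,0],[0,0,0],[0,0,0],[0,0,0]],"gripper":[1,1,1,1,1]}' 20; python3 ok.py; 
python3 -m crank '{"travel":[[0,0,0],[0,0,0],[0,0,0],[0,0,0],[0,0,0]],"turn":[[0,0,0],[0,0,0],[0,0,0],[0,0,0],[0,0,0]],"gripper":[0.8,0.7,0.6,0.5,0.5]}' 20
```

```text
clock: 24.9
position: [0.6041, 0.0559, 0.1166]
tool_rot: [-3.141, -0.0, 2.868]
force: [-5.4, 0.1, 1.1]
grip_width: 0.0097
finger_force: 59.6
t 24.9 bead [ 23.5 -37.9 124.9] root [ -0.9 -37.9 142.9] yaw,lean,roll [ 0.03  0.03 -0.04] F [-5.2 -1.4  1.1] M [-0.2   0.84 -0.09]
clock: 25.4
position: [0.6043, 0.0558, 0.1167]
tool_rot: [3.142, 0.0, 2.868]
force: [0.6, -0.0, -0.8]
grip_width: 0.0426
finger_force: 0.0
```

```bash
cat > v.py <<'E'
from plan import *
from workcell import bot
import sys
ims=[];B=np.array([-.8,-38,142.9])
for v in("top","side"):
    f=bot.grab_frame(v);W=lambda l:place(st,np.array(l)-[40,0,90]+B)
    o=proj(f,W([0,0,60]))[0].round().astype(int)-[40,60];sc=5
    im=cv2.resize(f["pixels"][o[1]:o[1]+110,o[0]:o[0]+80,::-1].copy(),None,fx=sc,fy=sc,interpolation=cv2.INTER_CUBIC)
    for l in [[(-45,-50,0),(40,-50,0),(40,-50,94)],[(-45,-50,0),(-45,-50,35),(35,-50,35)],[(-45,-50,35),(-45,50,35)],[(35,-50,94),(35,50,94)],[(-41,0,100),(34,0,100)]]: draw(im,f,W(l),o,sc)
    ims.append(im)
cv2.imwrite(sys.argv[1],np.hstack(ims)); s=bot.observe();print(s["clock"],s["position"],s["force"])
E
python3 -m crank '{"travel":[[0,0,0.5],[0,0,2],[0,0,4.5],[0,0,8],[0,0,12]],"turn":[[0,0,0],[0,0,0],[0,0,0],[0,0,0],[0,0,0]],"gripper":[0.5,0.5,0.5,0.5,0.5]}' |tail -3
python3 -m crank '{"travel":[[-2,3,2],[-5,7,4],[-8,11,4],[-11,15,4],[-13,19,4]],"turn":[[0,0,0],[0,0,0],[0,0,0],[0,0,0],[0,0,0]],"gripper":[0.5,0.5,0.5,0.5,0.5]}' |tail -3
python3 v.py pics/v2.png
```

```text
force: [0.5, 0.1, 0.2]
grip_width: 0.0428
finger_force: 0.0
force: [0.9, 1.9, 0.7]
grip_width: 0.0425
finger_force: 0.0
26.5 [0.4709685  0.25172084 0.27814195] [ 0.12834555 -0.37713492 -0.07883159]
```

View pics/v2.png

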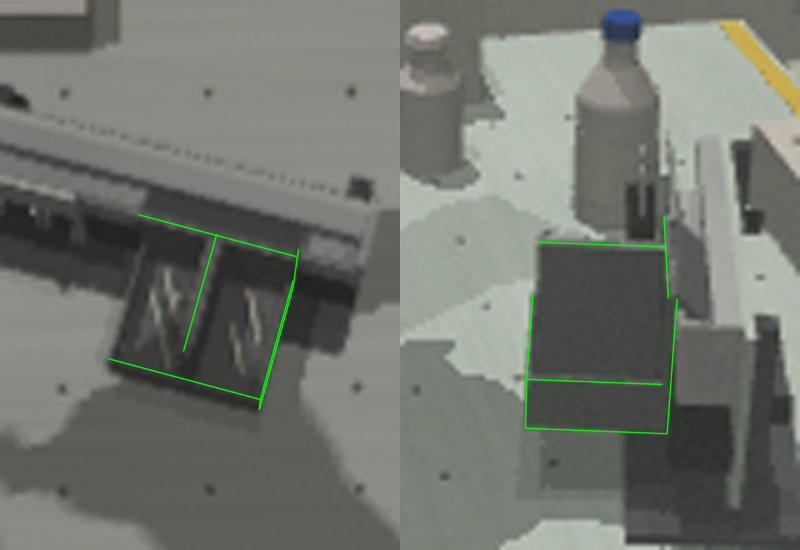

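The caddy hangs level and square at the expected pose: tray front edge (108,360)–(260,403) in the top view, and the side outline matches at (526,430)–(667,433). Its strip is under the keeper, and the gripper is clear.

```bash
python3 -c "
from workcell import bot
print(bot.job_done())"
```

```text
the job is handed in; nothing more can be done
None
```

The caddy is hung in the free bay and released, level and square with its strip under the keeper as far as the cameras and contact forces show. I handed the job in at about 26.5 s; no verdict came back.

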